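# Index and lock the decorating turntable, then load the sanding block

## Task

Push the upright post of the turntable to turn it until the keyway in its rim faces the steel key, then push the key by its lug fully home so that it locks the turntable. After that lay the wooden sanding block flat in the nest on top of the turntable, so that it holds the sensing pin down, and let go, leaving the ink bottle and the thread spool standing where they are.

Things in the scene. Friction and masses are not known exactly. Their poses are not given: they have to be found in the camera images.
- foot: fixed plywood foot, 10 mm thick; origin on the turning axis at the table surface, z up. Its +y points from the axis along the key's channel: two dark steel rails (top 22 mm above the table) from y = 82 to 202 mm, a dark strap over them from y = 90 to 140 mm (top 30 mm above the table)
- turntable (a joint): angle of the aluminium plate (148 mm diameter, top 26.5 mm above the table) about the foot's z axis, rad; 0: keyway squarely faces the key; positive: anticlockwise from above. Starts positive (0.45 to 1.35): turn it clockwise. Light friction (under 1 N at the post), stays where left; stops at -0.6 and 1.7. The tapered key enters within about 0.05 rad of 0 and centres the plate
- post_top (a point): centre of the top of the round upright steel post that turns the plate: 14 mm diameter, 48 mm tall, top 74.5 mm above the table, 63 mm from the turning axis; at joint 0 it lies at -45 degrees in the foot's frame (+x, -y)
- keyway (a point): middle of the keyway's mouth at the rim of the plate, on its top face, 74 mm from the turning axis; the keyway is a notch 18 mm wide, 24 mm deep, right through the plate's 14 mm thickness
- key_lug (a point): centre of the top of the lug (14 x 14 mm, top 60 mm above the table, 38 mm tall) at the rear of the loose greased steel key (bar 14 wide, 12 high, 100 mm long, 0.19 kg) that slides in the channel along the foot's y. Push the lug from behind towards the axis. Fully home the lug meets the strap, at foot y = 147 mm; it starts 28 to 38 mm further out
- nest (a point): centre of the nest on the turntable, at the top of its two wooden rests (33.5 mm above the table, 7 mm above the plate); turns with the plate. y: the long way, towards the keyway; z up. Wooden guides 10 mm higher than the rests leave 65 mm across x (guides only 32 to 44 mm from the middle along y: the middle of the long sides is free) and 120 mm along y
- pin (a joint): travel of the steel sensing pin in the middle of the nest, m: 0 up (its top 5 mm above the rests), about 0.005 when something lies flat on the rests; spring of under 1 N, the block's weight holds it down
- block_centre (a point): centre of the loose wooden sanding block, 57 x 112 x 34 mm (x, y, z of this frame, z up), about 0.2 kg; starts flat on the table, so 17 mm above it
- ink_centre (a point): centre of the standing ink bottle, 42 mm diameter, 60 mm tall; to be left alone
- spool_centre (a point): centre of the standing wooden thread spool, 31 mm diameter, 40 mm tall; to be left alone
Mind the look-alikes: they are no part of the job. Of the things shaped like the part that bears key_lug, the bare steel one is meant.

How it is judged:
By the outcome, as a careful person would: the job done as asked, in the order asked, and still so for the second after the job is handed in, with the robot touching nothing.
It also fails if it takes over 64 s, if anything falls off the work surface, if the arm or the gripper's body presses on something with over 40 N, if the wrist force passes 120 N, or if a joint passes its speed limit or range.

## Robot

A 6-joint arm with a two-finger parallel gripper is mounted at the origin on the work surface; the furniture and walls round the work are solid. World frame = base frame: x ahead of the robot, y to its left, z up, the work surface at z = 0. Lengths are in mm, angles in rad, forces in N, time in s.
With the tool pointing down it reaches from about 250 to 725 mm from the base axis. Payload 4 kg.
Tool frame: the origin (TCP) lies midway between the tips of the shut fingers; the grasp point (between the pads) lies 19 mm behind it; z points along the fingers, y is the direction in which the jaws open and shut (so a half turn about z gives the same grasp; the last joint's range is limited). The gripper opens to 85 mm and grips with 20 to 120 N. Pads are 22 mm wide; open, the fingers measure 114 mm over their backs; the gripper's body (76 mm by 85 mm) begins 54 mm behind the grasp point. The pads swing forward as they close: fully open they stand 13 mm farther back than shut.
Start: joints at [1.159, 0.241, 0.005, 1.335, 0, 1.571], TCP at [200.128, 458.201, 231.306] pointing down, gripper open.
Joint ranges: [-2.72, 2.72], [-1.05, 1.87], [-1.09, 1.28], [-1.99, 2.15], [-1.42, 1.44], [-3.14, 3.14]. Speed limits (rad/s): [2.79, 2.79, 3.14, 3.14, 3.14, 3.14].

## Interface

Orientations are given as a 3x3 rotation matrix whose columns are the frame's x, y, z axes.
In Python, from workcell import * gives the robot as it stands. Calls block until the motion is done:
- movep(position, orientation): joint-space move of the TCP to a pose.
- move_linear(position, rotation=None, vel=150, contact_N=None): straight line of the TCP; rotation=None keeps the orientation; vel is the mean speed in mm/s. With contact_N (N) it stops when the force on the tool has changed by that much, and returns True; else False.
- move_joints(angles): joint-space move.
- set_gripper(opening, effort=None): finger opening in mm; effort is the grip in N (None keeps the last); returns when the fingers have stopped.
- wait(seconds).
- inverse_kinematics(position, orientation): joint angles nearest the present ones, or None.
- get_obs(): the state.
- camera(name): name is "side" or "top"; returns a dict with "frame" (400x640x3 uint8, red, green, blue), "fx", "fy", "cx", "cy" (pixels), "k1" (the pictures are not rectified: a ray, as slopes to the right and down, at radius r is drawn at 1 + k1 r^2 times it, then the intrinsics apply), "rvec" (rotation vector, rad) and "tvec" (3), from world to camera coordinates, as OpenCV has them. Camera axes: x right, y down, z forward; pixel columns grow to the right and rows downward; lengths in mm; the calibration is good to about 2 mm. A picture is of the moment at which its call begins. There is no depth.
A pose or a line that the arm cannot do raises MotionError and nothing moves.
- finish_job(): hands the job in, once; it reports no verdict.
The state is a dict: "clock": time; "q": joint angles; "qd": joint speeds; "effort": joint torques, N m; "tcp_pos": TCP position; "ee_rot": TCP orientation; "force": force on the tool from outside, world axes, zero at the start; "torque": the same for the moment, N m; "finger_gap": finger opening in mm.
Only numpy, scipy, OpenCV 4.12 (cv2) and the standard library are available. Lean on these libraries where they do the work, as an engineer would, in place of code of your own. Each camera call takes 0.05 s, during which the arm holds its last target.

## Working session

There is one attempt and no reset: what is moved stays moved. The work goes in short steps, each a Python script; the robot and the scene stay as the last script left them, time stands still between calls to the robot, and variables do not carry over. Pictures are saved under pics/ and viewed, and the job is handed in when it is done.

```bash
ls; mkdir -p pics; python3 - <<'E'
from workcell import *
import cv2
for n in("side","top"):
    c=camera(n); cv2.imwrite(f"pics/{n}0.png",c["frame"][:,:,::-1])
    print(n,{k:v for k,v in c.items() if k!="frame"})
o=get_obs();print(o["clock"],o["force"],o["tcp_pos"],o["ee_rot"])
E
```

```text
pics
side {'fx': 466.102126107161, 'fy': 466.102126107161, 'cx': 322.5236914208279, 'cy': 194.1883331988106, 'k1': -0.0020660860889310084, 'rvec': array([ 0.60805397, -2.58141218,  1.30903244]), 'tvec': array([ 384.10315   ,  152.33505406, 1243.04720238])}
top {'fx': 476.76677284537294, 'fy': 476.76677284537294, 'cx': 322.6251390976816, 'cy': 198.32263282931586, 'k1': 0.014850427537498028, 'rvec': array([ 2.1451963 , -2.13763658,  0.17923551]), 'tvec': array([  47.39516675,  427.69003769, 1215.58698865])}
0.1 [-0.54254847  0.35655687  0.08321644] [199.90980211 457.68469196 230.50033434] [[-9.16410874e-01  4.00238088e-01 -7.62954058e-04]
 [ 4.00238815e-01  9.16409264e-01 -1.71783742e-03]
 [ 1.16342041e-05 -1.87960872e-03 -9.99998233e-01]]
```

View pics/side0.png

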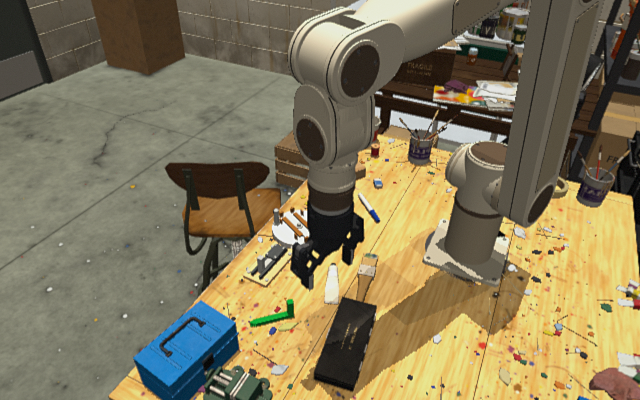

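View pics/top0.png

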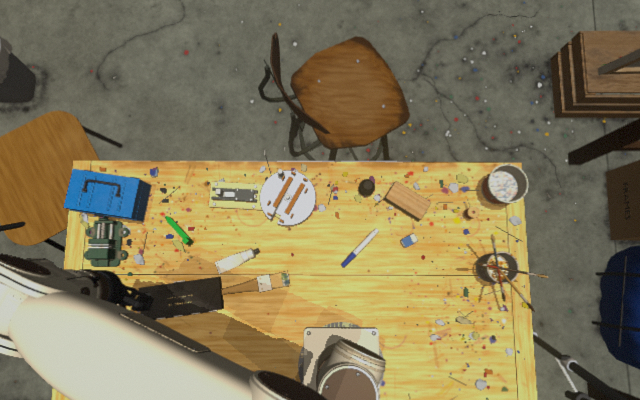

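The top view shows the turntable at about (288,198), the channel and key at about (233,195), the block at (408,200), the ink bottle at (367,187) and probably the spool at (470,213). The green key-shaped part at (178,230) is a look-alike. I'll enlarge this area to confirm.

```bash
python3 - <<'E'
import cv2
a=cv2.imread("pics/top0.png"); 
cv2.imwrite("pics/c1.png",cv2.resize(a[160:250,150:350],None,fx=4,fy=4,interpolation=cv2.INTER_CUBIC))
cv2.imwrite("pics/c2.png",cv2.resize(a[160:250,340:500],None,fx=5,fy=5,interpolation=cv2.INTER_CUBIC))
a=cv2.imread("pics/side0.png"); 
cv2.imwrite("pics/c3.png",cv2.resize(a[130:340,230:430],None,fx=2.8,fy=2.8,interpolation=cv2.INTER_CUBIC))
E
```

```text
(no output)
```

View pics/c1.png

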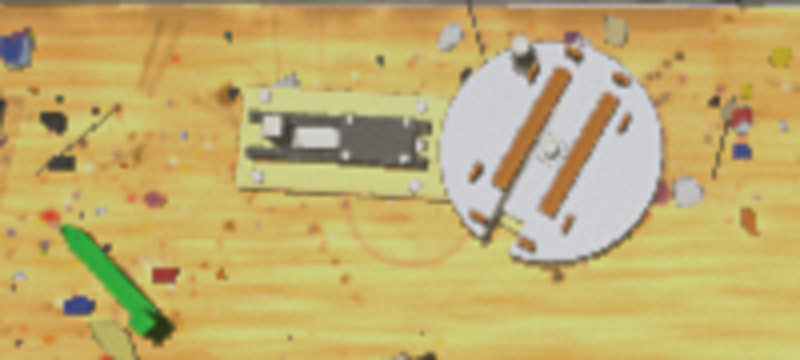

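View pics/c2.png

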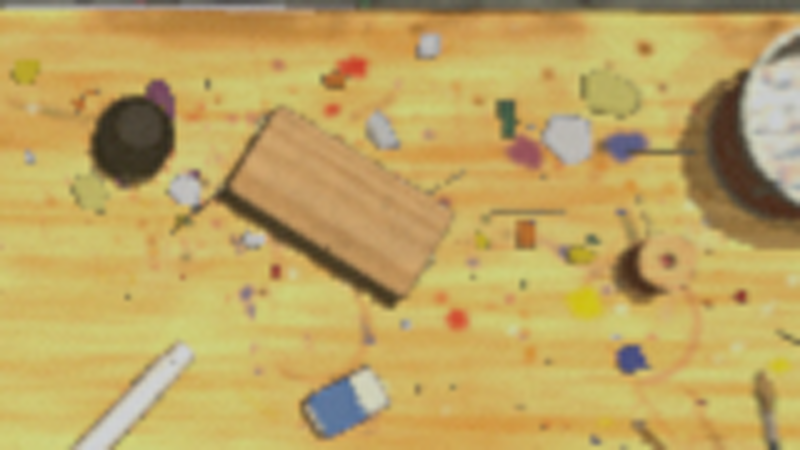

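View pics/c3.png

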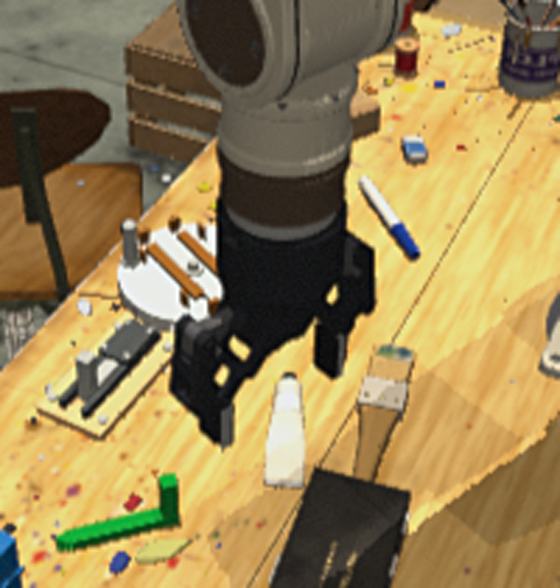

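The bare steel key in the channel has its lug at top-view px (218,191). The other part of that shape is the green plastic one at (178,232). The task asks for the bare steel part, so I'll use the one in the channel, and the crop confirms it. Next I'll measure positions.

```bash
cat > h.py <<'E'
import numpy as np, cv2
def unproj(c,px,z):
    px=np.atleast_2d(np.array(px,float))
    d=np.c_[(px[:,0]-c["cx"])/c["fx"],(px[:,1]-c["cy"])/c["fy"]]
    u=d.copy()
    for _ in range(10):
        u=d/(1+c["k1"]*(u**2).sum(1,keepdims=True))
    R=cv2.Rodrigues(np.array(c["rvec"]))[0]; t=np.array(c["tvec"])
    o=-R.T@t; r=np.c_[u,np.ones(len(u))]@R
    return o+r*((z-o[2])/r[:,2])[:,None]
def proj(c,P):
    R=cv2.Rodrigues(np.array(c["rvec"]))[0]; p=np.atleast_2d(P)@R.T+np.array(c["tvec"])
    u=p[:,:2]/p[:,2:]; u=u*(1+c["k1"]*(u**2).sum(1,keepdims=True))
    return u*c["fx"]+[c["cx"],c["cy"]]
def big(mask):
    cs,_=cv2.findContours(mask.astype(np.uint8),cv2.RETR_EXTERNAL,cv2.CHAIN_APPROX_NONE)
    return max(cs,key=cv2.contourArea)
def plate(c):
    f=c["frame"].astype(int); hsv=cv2.cvtColor(c["frame"],cv2.COLOR_RGB2HSV)
    m=np.zeros(f.shape[:2],bool); m[165:235,250:325]=True
    m&=(hsv[...,1]<40)&(hsv[...,2]>150)
    k=big(m); h=cv2.convexHull(k).reshape(-1,2)
    # circle fit on plane
    w=unproj(c,k.reshape(-1,2),26.5)[:,:2]
    hw=unproj(c,h,26.5)[:,:2]; (cc,r)=cv2.minEnclosingCircle(hw.astype(np.float32))
    sel=w
    for _ in range(5):
        A=np.c_[2*sel,np.ones(len(sel))]; s=np.linalg.lstsq(A,(sel**2).sum(1),rcond=None)[0]
        rr=np.sqrt(s[2]+s[0]**2+s[1]**2); d=np.hypot(*(w-s[:2]).T)-rr
        sel=w[abs(d)<2.0]
    return s[:2],rr,cc,r,m
E
python3 - <<'E'
from workcell import *
from h import *
c=camera("top"); f=c["frame"]; hsv=cv2.cvtColor(f,cv2.COLOR_RGB2HSV)
s,rr,cc,r,m=plate(c); print("plate",s,rr,cc,r)
H,W=m.shape; box=lambda x0,x1,y0,y1:(np.add.outer(np.zeros(H),np.arange(W))>=x0)&(np.arange(W)[None]<x1)&(np.arange(H)[:,None]>=y0)&(np.arange(H)[:,None]<y1)
# dark rails+strap
mm=(hsv[...,2]<110)&box(208,262,180,206)
rc=cv2.minAreaRect(big(mm)); print("rails",rc,unproj(c,cv2.boxPoints(rc),22)[:,:2].round(1).tolist())
# foot edge (cream)
fo=(hsv[...,2]>190)&(hsv[...,1]>40)&(hsv[...,1]<115)&box(205,262,175,215)
rc=cv2.minAreaRect(big(fo)); print("foot",rc,unproj(c,cv2.boxPoints(rc),10)[:,:2].round(1).tolist())
# rests: brown
br=(hsv[...,0]<16)&(hsv[...,1]>110)&(hsv[...,2]<215)&box(255,322,165,232)
cs,_=cv2.findContours(br.astype(np.uint8),cv2.RETR_EXTERNAL,cv2.CHAIN_APPROX_NONE)
for k in sorted(cs,key=cv2.contourArea)[-2:]:
    rc=cv2.minAreaRect(k); b=unproj(c,cv2.boxPoints(rc),33.5)[:,:2]; print("rest",rc[0],b.mean(0).round(1),b.round(1).tolist())
v=cv2.resize(np.dstack([m,mm|fo,br]).astype(np.uint8)[160:250,150:350]*255,None,fx=4,fy=4,interpolation=0); cv2.imwrite("pics/m1.png",v)
for n,(x,y),z in [("posttop",(150+521/4,160+45/4),74.5),("lug",(150+271/4,160+124/4),60),("keyw",(150+499/4,160+246/4),26.5),("ink",(340+140/5,160+125/5),60),("spool",(340+667/5,160+263/5),40)]:
    print(n,unproj(c,(x-.5,y-.5),z).round(1))
q=np.array([[280,107],[453,213],[400,298],[226,186]])/5+[340,160]-.5
w=unproj(c,q,34)[:,:2]; print("block",w.round(1).tolist(),w.mean(0),np.linalg.norm(np.diff(w,axis=0),axis=1))
E
```

```text
plate [430.86309515 138.92275494] 62.22549574313079 (434.1026306152344, 143.5579071044922) 76.32902526855469
rails ((234.4917755126953, 194.6358642578125), (44.6151008605957, 11.312575340270996), 3.4682295322418213) [[426.6, 341.1], [456.9, 340.5], [450.2, 222.6], [419.9, 223.6]]
foot ((234.5786895751953, 193.20175170898438), (52.660945892333984, 28.825895309448242), 3.4682295322418213) [[409.5, 354.9], [487.5, 353.5], [479.5, 212.4], [401.5, 215.2]]
rest (294.3538513183594, 198.1307830810547) [428.  122.9] [[392.2, 148.2], [468.7, 106.1], [463.8, 97.6], [387.3, 139.7]]
rest (282.5000305175781, 191.5) [445.5 154.2] [[410.0, 179.1], [486.3, 138.8], [481.0, 129.3], [404.8, 169.7]]
posttop [[492.  159.   74.5]]
lug [[442.6 319.6  60. ]]
keyw [[368.2 175.2  26.5]]
ink [[459.9 -66.6  60. ]]
spool [[ 391.9 -341.7   40. ]]
block [[474.9, -143.3], [418.7, -232.8], [373.7, -203.6], [432.5, -114.0]] [ 424.9580987  -173.42247925] [105.68473661  53.53112955 107.18936887]
```

View pics/m1.png

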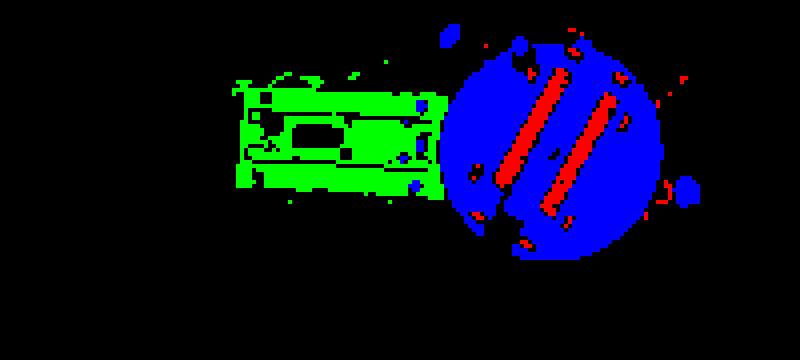

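```bash
python3 - <<'E'
import cv2
a=cv2.imread("pics/top0.png"); 
cv2.imwrite("pics/d1.png",cv2.resize(a[178:212,202:266],None,fx=12,fy=12,interpolation=cv2.INTER_CUBIC))
cv2.imwrite("pics/d2.png",cv2.resize(a[165:231,255:323],None,fx=9,fy=9,interpolation=cv2.INTER_CUBIC))
E
```

```text
(no output)
```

View pics/d1.png

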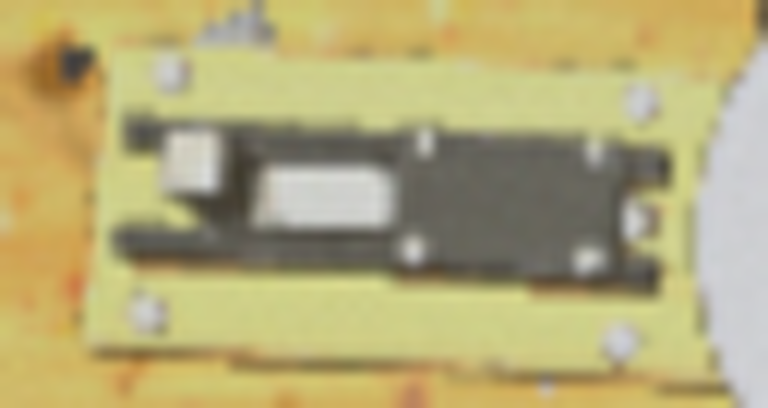

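View pics/d2.png

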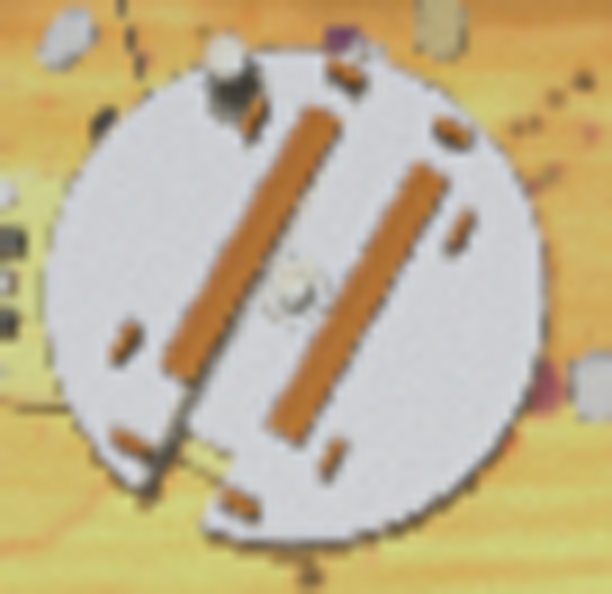

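```bash
cat > m.py <<'E'
from workcell import *
from h import *
E
python3 - <<'E'
from m import *
c=camera("top")
U=lambda pts,s,o,z:unproj(c,(np.array(pts,float)+.5)/s-.5+o,z)[:,:2]
A=(12,np.array([202,178])); B=(9,np.array([255,165]))
b=U([(170,73),(641,102),(148,313),(620,342)],*A,11)
r=U([(425,143),(595,153),(413,249),(588,260)],*A,31)
bar=U([(327,197)],*A,22)[0]; lug=U([(193,162)],*A,60)[0]
def ydir(p): 
    v=(p[0]-p[1])+(p[2]-p[3]); x=(p[0]-p[2])+(p[1]-p[3]); return np.arctan2(-v[0],v[1]), np.arctan2(x[1],x[0])
print("bolts",b.round(1).tolist(),b.mean(0),ydir(b)); print("riv",r.round(1).tolist(),r.mean(0),ydir(r)); print("bar",bar,"lug",lug)
pl=U([(45,297),(547,297),(296,49),(296,543)],*B,26.5); print(pl.round(1).tolist())
pc=np.array([pl[2:,0].mean(),pl[:2,1].mean()]);print("pc",pc)
pin=U([(297,288)],*B,38.5)[0];print("pin",pin)
print("post",U([(228,55)],*B,74.5))
kw=U([(147,497),(205,530)],*B,26.5);print(kw, kw.mean(0)-pc)
for n,p in(("bolts",b.mean(0)),("riv",r.mean(0)),("bar",bar),("lug",lug)):
  for cc in(pc,pin): v=p-cc; print(n,np.hypot(*v),np.arctan2(-v[0],v[1]))
E
```

```text
bolts [[469.9, 335.1], [463.8, 230.0], [415.8, 337.8], [409.7, 233.3]] [439.78890163 284.05920615] (np.float64(-0.05810080173459076), np.float64(-0.05577763542019854))
riv [[450.7, 274.3], [448.6, 237.1], [427.2, 276.2], [424.9, 238.0]] [437.84546727 256.38268735] (np.float64(-0.05744418850048359), np.float64(-0.058474807759944444))
bar [440.13387208 297.06957848] lug [441.1515293  318.60089476]
[[430.1, 215.0], [430.7, 68.1], [504.7, 142.7], [358.1, 140.5]]
pc [431.38235311 141.55679605]
pin [431.1021461  140.53923923]
post [[492.17842416 158.6745762 ]]
[[371.34031055 184.00672085]
 [361.76947474 166.99226987]] [-64.82746047  33.94269931]
bolts 142.75015566559762 -0.058924034774776576
bolts 143.78261587239635 -0.06045271009606958
riv 115.00763955979002 -0.056226881300378485
riv 116.03954865812457 -0.0581450241890831
bar 155.75883468651224 -0.056215945337682906
bar 156.79068588394506 -0.05763561931044512
lug 177.31342219408944 -0.05512343761614211
lug 178.34501190706376 -0.05637785251200176
```

Measurements agree: the foot yaw is -0.0575 rad (bolts, rivets, bar and lug all match), the axis is at (431.2,141.1) and the joint angle is about 1.13 rad. The lug is about 178 mm out along foot y, which matches its stated start range. Next I'll turn the plate by its post.

```bash
cat >> m.py <<'E'
AX=np.array([431.2,141.1]); YAW=-0.0575
def rot(a): # tool down, jaw (y) axis at world angle a
    y=np.array([np.cos(a),np.sin(a),0]); z=np.array([0,0,-1.]); return np.c_[np.cross(y,z),y,z]
def foot(x,y,z):
    c,s=np.cos(YAW),np.sin(YAW); return np.array([AX[0]+c*x-s*y,AX[1]+s*x+c*y,z])
def snap(n,cam="top"):
    c=camera(cam); cv2.imwrite(f"pics/{n}.png",c["frame"][:,:,::-1]); return c
E
python3 - <<'E'
from m import *
P=lambda a,z:np.array([AX[0]+63*np.cos(a),AX[1]+63*np.sin(a),z])
a0=0.287; a1=-np.pi/4+YAW
movep(P(a0,115),rot(a0+np.pi/2)); print(get_obs()["clock"])
set_gripper(45,20)
move_linear(P(a0,50),contact_N=8) and print("contact!")
set_gripper(0,20); o=get_obs(); print(o["finger_gap"],o["tcp_pos"],o["force"],o["clock"])
for a in np.linspace(a0,a1,6)[1:]:
    move_linear(P(a,50),rot(a+np.pi/2),vel=80); print(get_obs()["force"].round(1))
set_gripper(45); move_linear(P(a1,120)); print(get_obs()["clock"])
E
```

```text
1.7917
13.142146439754994 [492.70810817 159.23089128  51.25440651] [-0.43587717 -0.42967877  5.87430758] 3.225
[-0.  -1.2  6. ]
[ 1.4 -1.3  5.8]
[ 1.5 -2.4  4.5]
[ 2.6 -1.8  6.5]
[ 2.2 -3.6  5.7]
6.125
```

```bash
python3 - <<'E'
from m import *
set_gripper(0,40)
movep(foot(0,225,110),rot(YAW)); o=get_obs(); print(o["clock"],o["force"].round(1))
snap("t2");snap("s2","side")
a=cv2.imread("pics/t2.png"); cv2.imwrite("pics/t2c.png",cv2.resize(a[160:235,190:330],None,fx=5.7,fy=5.7,interpolation=2))
E
```

```text
7.7917 [ 0.2  0.  -0.3]
```

View pics/t2c.png

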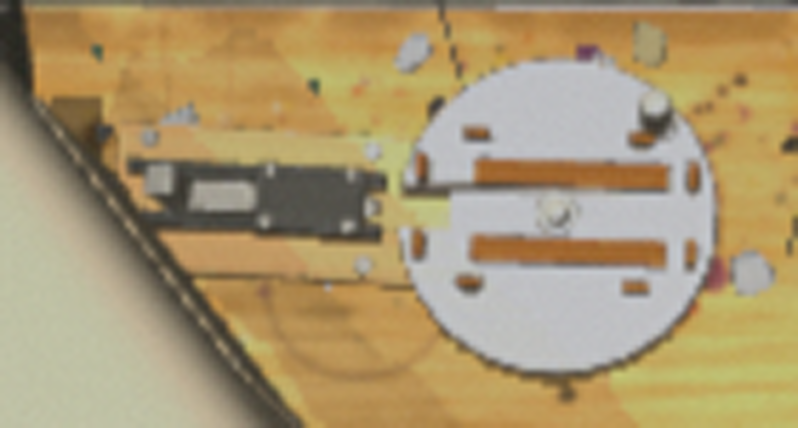

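View pics/s2.png

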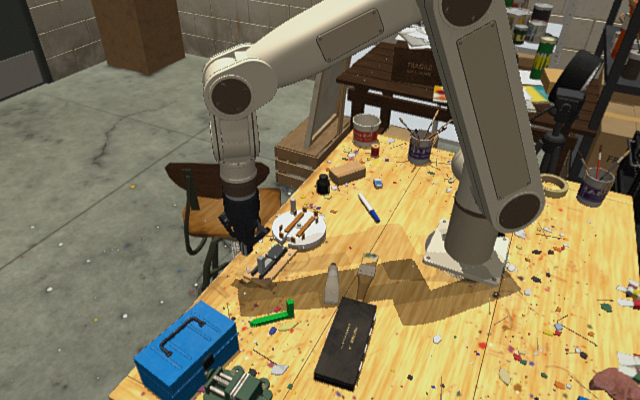

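```bash
python3 - <<'E'
from m import *
c=camera("top"); hsv=cv2.cvtColor(c["frame"],cv2.COLOR_RGB2HSV)
br=(hsv[...,0]<16)&(hsv[...,1]>110)&(hsv[...,2]<215); z=np.zeros_like(br); z[175:215,262:312]=1; br&=z
n,l,st,ce=cv2.connectedComponentsWithStats(br.astype(np.uint8))
for i in np.argsort(st[1:,4])[-2:]+1:
    ys,xs=np.nonzero(l==i); w=unproj(c,np.c_[xs,ys],33.5)[:,:2]; m=w.mean(0); v=np.linalg.svd(w-m)[2][0]; v*=np.sign(v[1])
    print(m.round(1),"joint",np.arctan2(-v[0],v[1])-YAW,len(xs))
E
```

```text
[413.5 135.8] joint 0.048884465110911934 131
[449.4 135.1] joint 0.018503787756666355 131
```

```bash
python3 - <<'E'
from m import *
c=camera("top")
U=lambda x,y,z:unproj(c,((x+.5)/5.7-.5+190,(y+.5)/5.7-.5+160),z)[0,:2]
p=U(655,103,74.5)-AX; print(np.hypot(*p),"joint",np.arctan2(p[1],p[0])+np.pi/4-YAW)
k=U(403,210,26.5)-AX; print(k,"joint",np.arctan2(-k[0],k[1])-YAW)
# guides pairs: mean of left vs right ends
L=(U(477,132,43)+U(420,167,43)+U(418,243,43)+U(468,283,43))/4; R=(U(641,139,43)+U(693,176,43)+U(691,254,43)+U(634,287,43))/4
v=L-R; print("guides mid",(L+R)/2,"joint",np.arctan2(-v[0],v[1])-YAW)
E
```

```text
62.62337493320715 joint 0.02966818984978193
[ 1.91491907 72.06319923] joint 0.030933478271133064
guides mid [430.7254286  141.66919435] joint 0.02578912129522057
```

All three checks put the joint at about +0.028 rad. I'll trim that with one more nudge, then push the key.

```bash
python3 - <<'E'
from m import *
P=lambda a,z:np.array([AX[0]+63*np.cos(a),AX[1]+63*np.sin(a),z])
a1=-np.pi/4+YAW; a2=a1-0.028
movep(P(a1,115),rot(a1+np.pi/2)); set_gripper(45,20)
move_linear(P(a1,50)); set_gripper(0,20); move_linear(P(a2,50),vel=30); set_gripper(45); move_linear(P(a2,115))
set_gripper(0,40)
movep(foot(0,225,110),rot(YAW)); print(get_obs()["clock"])
c=snap("t3")
a=cv2.imread("pics/t3.png"); cv2.imwrite("pics/t3c.png",cv2.resize(a[160:235,190:330],None,fx=5.7,fy=5.7,interpolation=2))
E
```

```text
13.525
```

View pics/t3c.png

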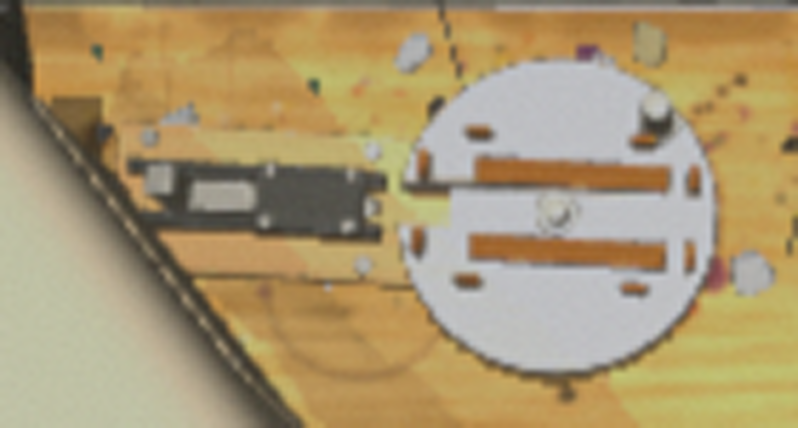

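The rests and keyway now line up with the channel: the notch centre is at crop (402,208) and the slopes match at about 0.057. Now I'll push the key.

```bash
python3 - <<'E'
from m import *
move_linear(foot(0,222,110)); print(move_linear(foot(0,222,30),contact_N=10))
print(move_linear(foot(0,190,30),vel=60,contact_N=20))
r=move_linear(foot(0,158,30),vel=30,contact_N=25); o=get_obs()
d=o["tcp_pos"][:2]-AX; print(r,"yf",-np.sin(YAW)*d[0]+np.cos(YAW)*d[1],o["force"].round(1),o["clock"])
snap("t4");snap("s4","side")
a=cv2.imread("pics/s4.png"); cv2.imwrite("pics/s4c.png",cv2.resize(a[170:300,210:350],None,fx=4.5,fy=4.5,interpolation=2))
E
```

```text
False
False
False yf 163.8461540260689 [-1.6 13.1 -2.6] 16.4083
```

View pics/s4c.png

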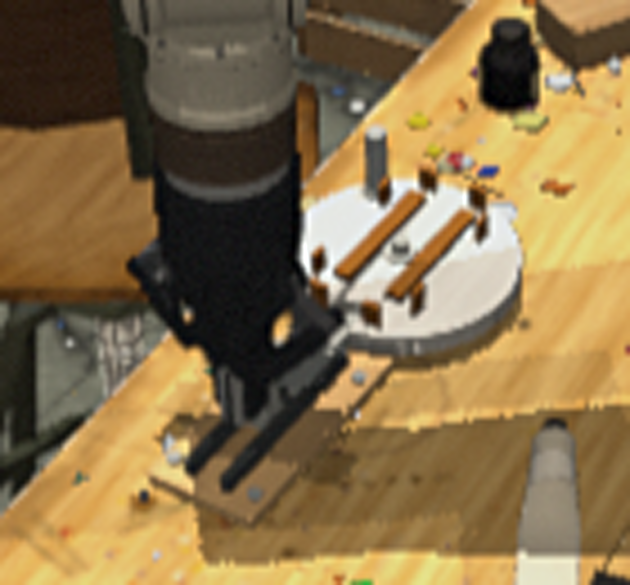

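```bash
python3 - <<'E'
from m import *
r=move_linear(foot(0,150,30),vel=30,contact_N=22); o=get_obs()
d=o["tcp_pos"][:2]-AX; print(r,"yf",-np.sin(YAW)*d[0]+np.cos(YAW)*d[1],o["force"].round(1),o["clock"])
move_linear(foot(0,185,30)); move_linear(foot(0,200,130)); print(get_obs()["force"])
# go to above block
movep([424,-173,160],rot(np.radians(-60)))
print(get_obs()["clock"])
snap("t5");snap("s5","side")
a=cv2.imread("pics/t5.png"); cv2.imwrite("pics/t5c.png",cv2.resize(a[160:235,190:330],None,fx=5.7,fy=5.7,interpolation=2))
a=cv2.imread("pics/s5.png"); cv2.imwrite("pics/s5c.png",cv2.resize(a[150:300,210:400],None,fx=4,fy=4,interpolation=2))
E
```

```text
True yf 164.4902452768294 [-0.3  3.2  0.6] 16.8083
[-0.17126568  0.1770186  -0.17297873]
19.7917
```

View pics/t5c.png

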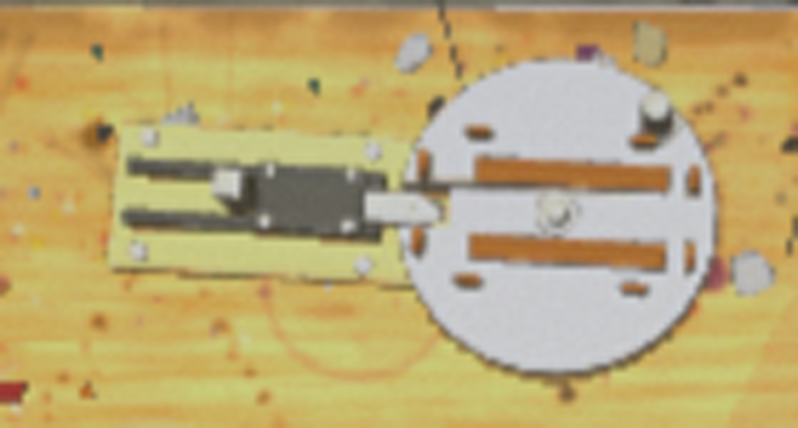

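View pics/s5c.png

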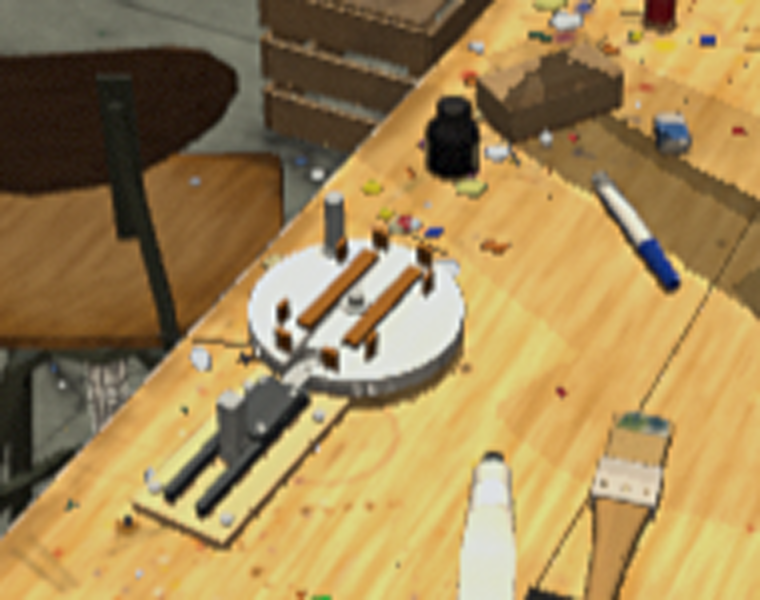

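```bash
python3 - <<'E'
from m import *
c=camera("top")
U=lambda x,y,z:unproj(c,((x+.5)/5.7-.5+190,(y+.5)/5.7-.5+160),z)[0,:2]
fy=lambda p:((p-AX)@[np.cos(YAW),np.sin(YAW)],(p-AX)@[-np.sin(YAW),np.cos(YAW)])
print("lug",fy(U(227,184,60)),"start ref",fy(unproj(c,(217.58,191.04),60)[0,:2]))
print("nose",fy(U(438,210,22)))
a=cv2.imread("pics/top0.png"); cv2.imwrite("pics/b1.png",cv2.resize(a[172:226,372:438],None,fx=10,fy=10,interpolation=2))
E
```

```text
lug (np.float64(-0.5473295986977795), np.float64(147.47177549612047)) start ref (np.float64(-0.2683862633605358), np.float64(177.89476097643504))
nose (np.float64(-0.5219636071788792), np.float64(56.46966968008226))
```

View pics/b1.png

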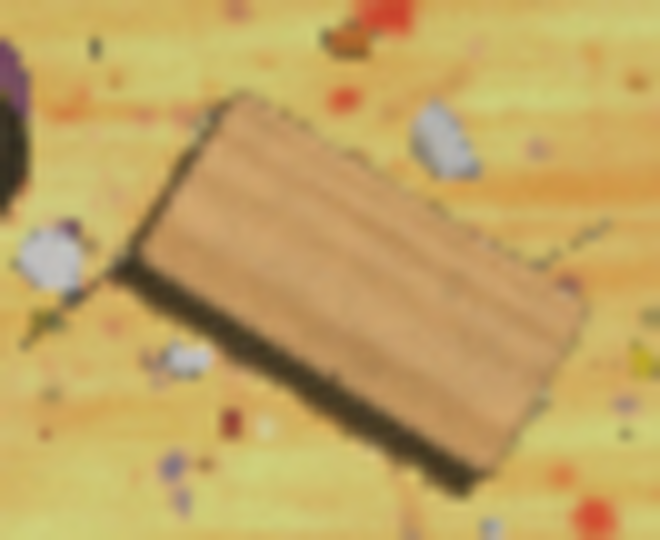

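View pics/t5.png

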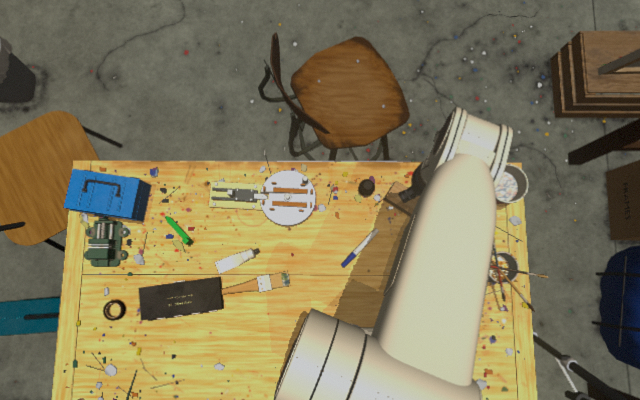

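The key is home: the lug measures foot y = 147.5 and the nose is in the keyway. Next is the block. Its top-face corners in the crop are (240,95), (588,300), (492,475) and (138,255).

```bash
python3 - <<'E'
from m import *
c=camera("top")
q=(np.array([[240,95],[588,300],[492,475],[138,255]])+.5)/10-.5+[372,172]
w=unproj(c,q,34)[:,:2]; m=w.mean(0); v=(w[0]+w[3]-w[1]-w[2]); L=np.arctan2(v[1],v[0])
print(m,np.degrees(L),np.linalg.norm(np.diff(w,axis=0),axis=1))
J=L-np.pi/2
if abs(J+np.pi/3)>1.6: print("check J",J)
print("J",J)
set_gripper(85,40)
movep([*m,110],rot(J)); 
print(move_linear([*m,1],vel=80,contact_N=10)); o=get_obs(); print(o["tcp_pos"],o["force"])
set_gripper(0,40); o=get_obs(); print(o["finger_gap"],o["force"],o["clock"])
move_linear([*m,150],vel=100); o=get_obs(); print(o["finger_gap"],o["force"],o["clock"])
open("J","w").write(f"{J} {m[0]} {m[1]}")
snap("t6");snap("s6","side")
a=cv2.imread("pics/s6.png"); cv2.imwrite("pics/s6c.png",cv2.resize(a[50:250,250:450],None,fx=3,fy=3,interpolation=2))
E
```

```text
[ 425.02779853 -174.86714991] 58.27512393803778 [105.20119939  53.32213034 107.93215676]
J -0.5537035420683734
False
[ 425.51089656 -175.07180281    1.48196051] [-0.77572086  0.13737229 -0.47701898]
54.53333576643391 [-0.07118308  0.74373151  5.23405698] 23.225
54.41623931218246 [-0.01432033 -0.65111033 -2.54841914] 24.8667
```

View pics/s6c.png

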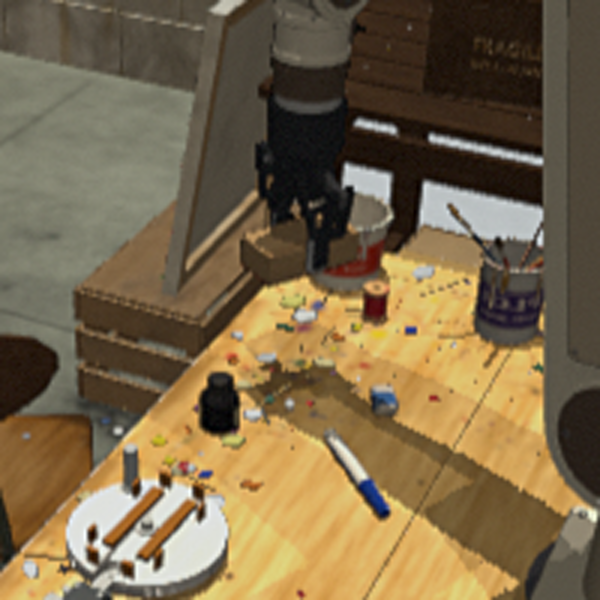

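The block is gripped level and lifted, with the ink bottle and spool untouched. Now I'll carry it to the nest.

```bash
python3 - <<'E'
from m import *
movep(foot(0,0,150),rot(YAW)); print(get_obs()["clock"])
snap("t7");snap("s7","side")
move_linear(foot(0,0,62),vel=100)
snap("t8");snap("s8","side")
for n,(y0,y1,x0,x1) in {"t8":(150,250,210,350),"s8":(150,300,210,400)}.items():
    a=cv2.imread(f"pics/{n}.png"); cv2.imwrite(f"pics/{n}c.png",cv2.resize(a[y0:y1,x0:x1],None,fx=4,fy=4,interpolation=2))
o=get_obs(); print(o["tcp_pos"],o["force"],o["clock"])
E
```

```text
26.1667
[431.93392306 141.30152653  62.73929429] [ 0.49434038 -0.06920081 -2.51122904] 27.4
```

View pics/t8c.png

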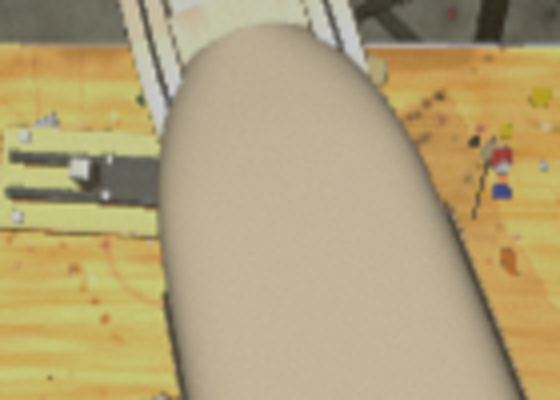

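View pics/s8c.png

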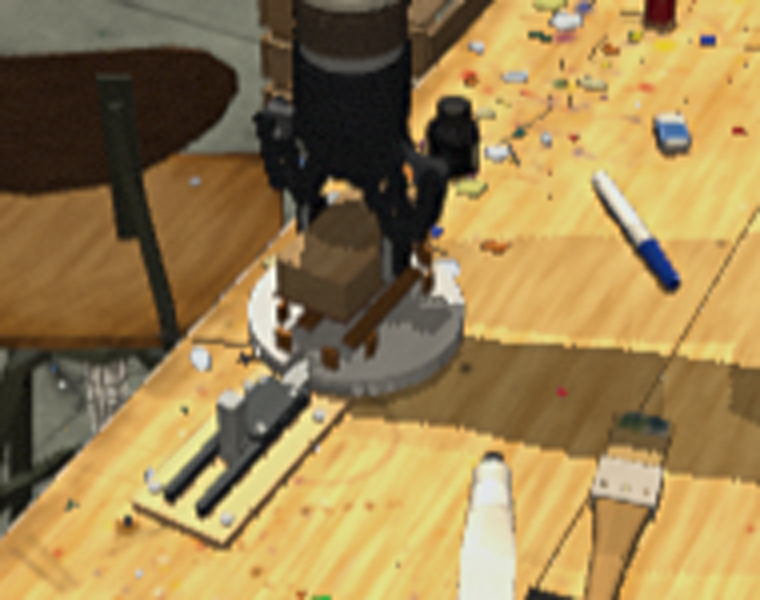

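```bash
python3 - <<'E'
from m import *
c=camera("side")
fy=lambda p:((p-AX)@[np.cos(YAW),np.sin(YAW)],(p-AX)@[-np.sin(YAW),np.cos(YAW)])
a=cv2.imread("pics/s8.png"); cv2.imwrite("pics/s8d.png",cv2.resize(a[195:245,270:330],None,fx=10,fy=10,interpolation=2))
for p in [(-28.5,56,61.2),(28.5,56,61.2),(-28.5,56,95.2),(28.5,56,95.2),(-28.5,-56,95.2)]:
    print(p,((proj(c,foot(*p))[0]-[270,195]+.5)*10-.5).round())
E
```

```text
(-28.5, 56, 61.2) [271. 371.]
(28.5, 56, 61.2) [ 86. 298.]
(-28.5, 56, 95.2) [270. 269.]
(28.5, 56, 95.2) [ 82. 197.]
(-28.5, -56, 95.2) [488.  40.]
```

View pics/s8d.png

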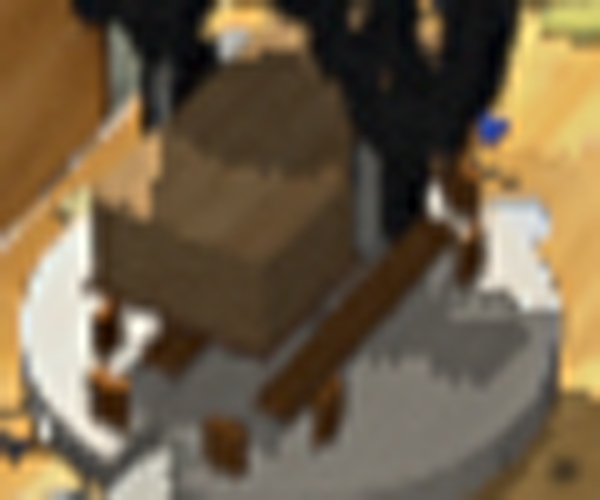

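```bash
python3 - <<'E'
from m import *
c=camera("side")
print(proj(c,foot(0,0,38.5)),proj(c,foot(0,147,60)),"obs pin",(356.5/4+209.5,300.5/4+149.5),"obs lug",(231.5/4+209.5,395.5/4+149.5))
E
python3 -c "
import cv2;a=cv2.imread('pics/s5.png');cv2.imwrite('pics/s5d.png',cv2.resize(a[205:265,260:330],None,fx=8,fy=8,interpolation=2))"
```

```text
[[298.73566306 222.70106634]] [[267.36210575 249.10008259]] obs pin (298.625, 224.625) obs lug (267.375, 248.375)
```

View pics/s5d.png

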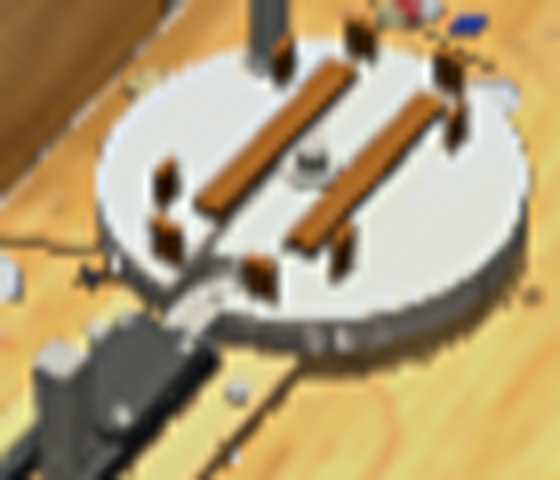

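The in-hand block matches the predicted position to within about 1–2 mm, against a 4 mm allowance. I'll lower it until it touches.

```bash
python3 - <<'E'
from m import *
move_linear(foot(-0.3,0.7,44),vel=80)
r=move_linear(foot(-0.3,0.7,32.5),vel=15,contact_N=5); o=get_obs(); print(r,o["tcp_pos"],o["force"],o["torque"],o["clock"])
snap("s9","side")
a=cv2.imread("pics/s9.png"); cv2.imwrite("pics/s9c.png",cv2.resize(a[185:265,250:350],None,fx=7,fy=7,interpolation=2))
E
```

```text
True [431.16169601 141.87828749  34.96946013] [-0.2813861   0.03759534  3.85062268] [ 0.03770883  0.00077458 -0.02403107] 28.4833
```

View pics/s9c.png

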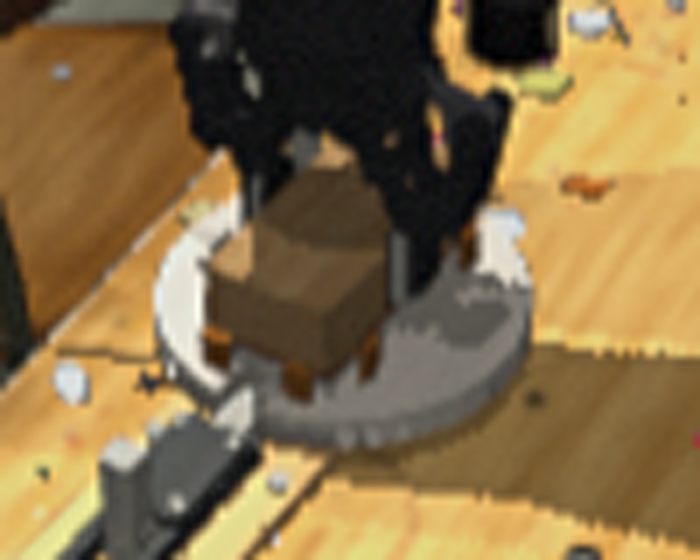

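Contact came at z = 34.97, as expected for the block on its rests (1.5 + 33.5), and the block sits inside the guides. I'll release, retreat and check.

```bash
python3 - <<'E'
from m import *
set_gripper(80)
o=get_obs();print(o["force"])
move_linear(foot(-0.3,0.7,150),vel=120)
movep([250,350,230],rot(YAW+0.8)); wait(0.3); o=get_obs(); print(o["clock"],o["force"])
snap("t10");snap("s10","side")
a=cv2.imread("pics/s10.png"); cv2.imwrite("pics/s10c.png",cv2.resize(a[120:270,230:390],None,fx=4,fy=4,interpolation=2))
a=cv2.imread("pics/t10.png"); cv2.imwrite("pics/t10c.png",cv2.resize(a[160:235,190:330],None,fx=5.7,fy=5.7,interpolation=2))
E
```

```text
[ 0.55304482 -0.417765   -0.28776045]
31.4333 [-0.82433199 -0.04111273  0.06142368]
```

View pics/s10c.png

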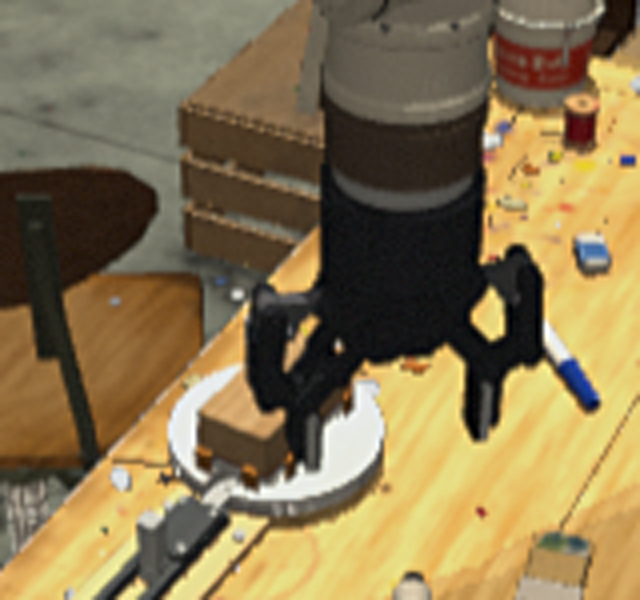

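View pics/t10c.png

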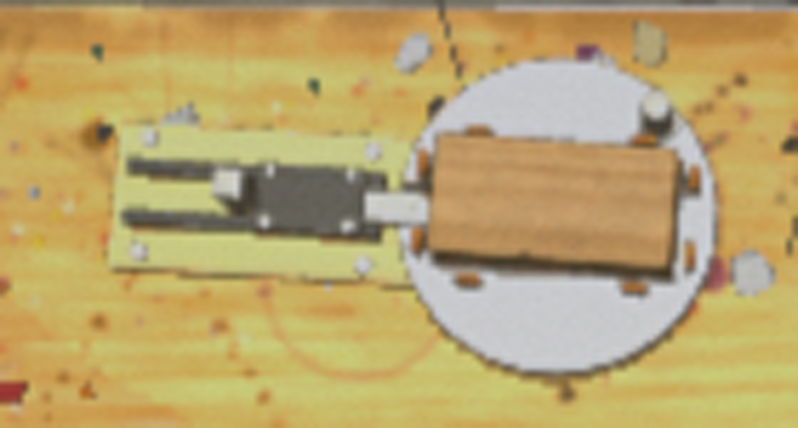

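View pics/t10.png

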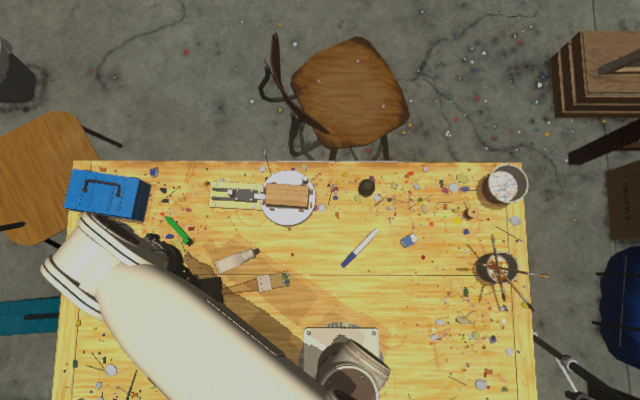

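The block sits flat inside all eight guides. The lug is still at its home pixel, crop (227,184), and the ink bottle (367,187) and spool (470,213) haven't moved. The arm is clear, so I'm handing the job in.

```bash
python3 -c "
from workcell import *
print(finish_job())"
```

```text
the job is handed in; nothing more can be done
None
```

I did the steps in the order asked and handed the job in at about 31 s of robot time.

- **Turntable:** I turned it clockwise by gripping the post and swinging it round, rather than pushing it freely. The first turn left it about 0.028 rad short, so I made one small correction before the key went in.
- **Key:** I pushed the bare steel key by its lug until it met the strap. The camera then put the lug at foot y = 147.5 mm, against 147 mm for fully home. The nose shows inside the keyway.
- **Block:** I laid it in the nest; it touched down at the height expected for lying flat on the rests. After release, the pictures show it level and inside all eight guides.
- **Ink bottle and spool:** both stand where they started.

I couldn't see the sensing pin under the block. That it is held down is inferred from the touchdown height and the level block. The side view of the block in the gripper differed by 1–2 mm from prediction, within the 4 mm allowance at each side of the nest. No other checks failed or disagreed.

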